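# Build up the gearbox shaft in the vise

### The arm

A 6-joint arm with a two-finger parallel gripper is mounted at the origin on the work surface. World frame = base frame: x ahead of the robot, y to its left, z up, the work surface at z = 0. Lengths are in m, angles in rad, forces in N, time in s.
With the tool pointing down it reaches from about 0.25 to 0.775 m from the base axis. Payload 4 kg.
Tool frame: the origin (TCP) lies between the finger pads; the fingertips stand 25 mm ahead of it and the grasp point (between the pads) lies 6 mm ahead of it (robot.tip_reach is the z of the fingertips in the tool frame, in m); z points along the fingers, y is the line along which they close (so a half turn about z gives the same grasp; the last joint's range is limited). The gripper opens to 94 mm and grips with 3 to 60 N. Pads are 16 mm wide; open, the fingers measure 119 mm over their backs; the gripper's body (75 mm by 177 mm) begins 78 mm behind the grasp point.
Start: joints at [1.2, 0.087, 1.371, -0, 1.684, -0.103], TCP at [0.146, 0.53, 0.231] pointing down, gripper open.
Joint ranges: [-3.1, 3.1], [-0.76, 2.03], [0.27, 2.55], [-1.08, 4.22], [0.17, 2.65], [-2.57, 2.57]. Speed limits (rad/s): [2.79, 2.79, 3.14, 3.14, 3.14, 3.14].

### API

Orientations are given as [roll, pitch, yaw] about the fixed x, y, z axes, in that order (R = Rz(yaw) Ry(pitch) Rx(roll)).
In Python, from bench import robot gives the robot as it stands. The module is installed in compiled form; this text tells all that it offers.
- The arm moves only by the shell command python3 -m handwheel 'ROWS'. ROWS is JSON, a list of rows, each a list of 3 entries, a list of its own where there are three numbers: the turn, a rotation vector about the world's x, y, z in units of 90 degrees (1.0 is 90 degrees), then the shift along the world's x, y, z in units of 0.05 m (1.0 is 0.05 m), then the closure, from 0 (fully open) to 1 (shut). A call has 1 to 5 rows; each row shifts and turns the commanded pose from where the row before left it; what a row does not reach is not made up. A row lasts 1/10 s, in which the tool goes at most 50 mm and 8.59 degrees, less where a joint would pass 70% of its speed; a pose out of reach is approached as far as the arm can. A call with a number of a shift or a turn outside -1 to 1 is refused whole. A call with a gripper value outside its range is refused whole. The fingers move at their own pace and stop on an object; the grip force is fixed at half the most. Time passes only in rows, so rows that do not move let the fingers close. It gives the time, the measured TCP pose, the force, the opening and the grip force at its end, in the units of the state.
- robot.get_obs(): the state, without advancing time (a new reading comes with each control period).
- robot.snapshot(name): name is "side" or "top" or "wrist"; returns (picture, depth): 480x640x3 uint8, red, green, blue; 480x640 float32, m along the optical axis (not along the pixel's ray), 0 where there is no reading.
- robot.calibration(name): a dict with "mtx" (3x3 intrinsics, pixels), "extrinsics" (4x4, takes a point from camera to world coordinates); the wrist camera has in their place "hand_eye" (4x4, takes a point from camera to tool coordinates, whose origin is the TCP and whose axes are the flange's). Camera axes: x right, y down, z forward; pixel columns grow to the right and rows downward; lengths in m; the calibration is good to about 2 mm. The wrist camera is an equidistant fisheye: a pixel r from the principal point sees the ray r / f radians off the axis. A picture is of the moment at which its call begins: read the wrist's pose just before it. calibration takes no time and is no camera call.
- robot.close_job(): hands the job in; it is judged then, once.
Trained networks look in the newest picture that a camera, given by its name, has taken for a name from the list of things; names that differ only in an ending like _2 or _b are one class to them, and where a whole thing is asked for, a point or a joint stands for the part that bears it (a point fixed in the world has none). Each returns a list of dicts, best first, with "p" (0 to 1); they miss things now and then, are a little off and sometimes report something else, mostly with a low value. They report only what shows in the picture. A call takes as long as a camera call. They do not tell look-alikes from the thing itself.
- robot.boxes_of(query, camera): "bbox" ([left, top, right, bottom] in pixels, round what is visible of it).
The state is a dict: "time": time; "joint_positions": joint angles; "qvel": joint speeds; "joint_torque": joint torques, N m; "tool_pos": TCP position; "ee_rot": TCP orientation; "wrist_force": force on the tool from outside, world axes, zero at the start; "wrist_torque": the same for the moment, N m; "width": finger opening in m; "finger_force": force on a finger pad.
Only numpy, scipy, OpenCV 4.12 (cv2) and the standard library are available. Lean on these libraries where they do the work, as an engineer would, in place of code of your own. Each camera call takes 0.05 s, during which the arm holds its last target. There are 200 camera calls.

### The job

Build up the gearbox shaft that stands upright in the vise: slide onto it, in this order from the bottom up, the large gear (boss upward), the plain spacer sleeve, the small gear and last the ball bearing. Pick each one up from the bench mat and lower it under control, not letting it drop down the shaft, until it sits flat on what is below it. Leave the grease tin and the deep socket that stand among the parts where they are.

Things in the scene. Friction and masses are not known exactly. Their poses are not given: they have to be found in the camera images.
- shaft: Bright steel stepped shaft clamped upright in the vise. Origin: on its axis, on its shoulder (flat top of a 46 mm toothed collar), 79 mm above the bench; z up. Diameter 30 mm up to height 24 mm, 24 mm from height 28 to 49, 18 mm from 53 to 60, tapered between. Finished stack: undersides of large gear, sleeve, small gear, bearing at 0, 30, 40, 54 mm. Nothing has to be turned to engage.
- shaft_tip (a point): Top of the shaft, on its axis, 65 mm above the shoulder: a 9 mm nose, tapering out to 18 mm diameter 5 mm lower.
- vise: Dark grey drill-press vise holding the shaft, fixed on the left or the right of the mat, turned a little. Origin on the mat below the shaft's axis; z up. Jaws reach 51 mm either side along its y, tops 62 mm above the mat; its screw runs 219 mm out along its +x to a slanting bar whose top is 106 mm above the mat.
- large_gear: Large dark steel gear with a bright round boss on its upper side, lying flat on the bench mat (mat surface 3 mm above the bench). Toothed disc 68 mm over the teeth and 16 mm thick; boss 44 mm in diameter standing 14 mm above it (30 mm in all); through bore 32 mm; about 0.35 kg. Grip it by the boss. Origin: centre of the underside; z up along the axis.
- sleeve: Plain bright steel spacer sleeve (a smooth short ring, no teeth) standing on the mat, 36 mm outside diameter, 26 mm bore, 10 mm high, about 0.04 kg. Origin: centre of the underside; z up along the axis.
- small_gear: Small dark steel gear without a boss, flat on the mat, 52 mm over the teeth, 14 mm thick, 26 mm bore, about 0.14 kg. Origin: centre of the underside; z up along the axis.
- bearing: Ball bearing, flat on the mat: bright outer and inner rings with a black seal between them, 47 mm outside diameter, 20 mm bore, 13 mm thick, about 0.1 kg. Origin: centre of the underside; z up along the axis.
- grease_tin: Bystander, to be left alone: closed round tin with a blue lid, 65 mm in diameter, 35 mm high, no hole. Origin: centre of the underside.
- deep_socket: Bystander, to be left alone: dark deep impact socket standing upright, 33 mm in diameter, 62 mm high. Origin: centre of the underside.
Things that resemble listed ones, but are neither listed nor needed, are in the scene too. What is shaped like the large_gear but orange or turquoise is not meant.

How it is judged:
By the outcome, as a careful person would: the job done as asked, in the order asked, and still so for the second after the job is handed in, with the robot touching nothing.
It also fails if it takes over 96 s, if anything falls off the work surface, if the arm or the gripper's body presses on something with over 40 N, if the wrist force passes 120 N, or if a joint passes its speed limit or range.

## Working session

There is one attempt and no reset: what is moved stays moved. The work goes in short steps, Python scripts to look and compute and a shell command to move; the robot and the scene stay as the last step left them, time stands still between calls to the robot, and variables do not carry over. Pictures are saved under pics/ and viewed, at most 14 in all, crops included, and the job is handed in when it is done.

```bash
mkdir -p pics; cat > h.py <<'E'
import numpy as np, cv2
from bench import robot
from scipy.spatial.transform import Rotation as R
def snap(n):
    p,d=robot.snapshot(n); return p,d
def save(name,p): cv2.imwrite('pics/'+name,cv2.cvtColor(p,cv2.COLOR_RGB2BGR))
def cloud(n,d):
    c=robot.calibration(n);K=c['mtx'];v,u=np.indices(d.shape)
    P=np.stack([(u-K[0,2])/K[0,0]*d,(v-K[1,2])/K[1,1]*d,d],-1)
    T=np.array(c['extrinsics']);return P@T[:3,:3].T+T[:3,3]
E
python3 - <<'E'
from h import *
print(robot.get_obs())
for n in('top','side'):
    p,d=snap(n);save(n+'0.png',p);np.save(n+'d.npy',d)
    W=cloud(n,d)
    for q in ['large_gear','sleeve','small_gear','bearing','shaft','grease_tin','deep_socket','vise']:
        for b in robot.boxes_of(q,n)[:5]:
            x=b['bbox'];u=int((x[0]+x[2])/2);v=int((x[1]+x[3])/2)
            print(n,q,round(b['p'],2),np.round(x).astype(int),W[v,u].round(3))
    print(robot.calibration(n))
print(robot.calibration('wrist'),robot.tip_reach)
E
```

```text
{'time': 0.0, 'joint_positions': array([ 1.19987557e+00,  8.79585858e-02,  1.37224559e+00, -3.21902060e-05,
        1.68361038e+00, -1.03029071e-01]), 'qvel': array([ 2.82501716e-04,  2.09714070e-05, -9.98807730e-04,  1.92734601e-03,
       -2.44427794e-04, -3.61355504e-05]), 'joint_torque': array([-1.27319538e-03, -3.40195084e+01, -3.02419889e+01,  7.15941866e-02,
        3.30932031e-02, -1.92719817e-04]), 'tool_pos': array([0.14537959, 0.52992113, 0.22930657]), 'ee_rot': array([-3.13937924e+00, -1.96691979e-04,  2.87369716e+00]), 'wrist_force': array([0.87361631, 0.26541146, 0.8629045 ]), 'wrist_torque': array([-0.04716861, -0.04212947, -0.00731142]), 'finger_force': 0.0, 'width': 0.09428005779902048}
top large_gear 0.83 [338 196 370 222] [ 0.691 -0.066  0.001]
top large_gear 0.81 [386 192 418 222] [ 0.697 -0.167  0.005]
top large_gear 0.67 [344 145 378 175] [ 0.801 -0.079  0.006]
top large_gear 0.32 [273 322 288 342] [0.424 0.084 0.009]
top small_gear 0.82 [277 201 304 223] [0.682 0.072 0.003]
top bearing 0.59 [275 260 301 286] [0.548 0.071 0.008]
top shaft 0.78 [158 281 185 298] 
[... 1482 characters left out ...]
[-0.23125904,  0.62454618, -0.74596335,  0.57255125],
       [ 0.01767581, -0.76392444, -0.64506358,  0.60585271],
       [ 0.        ,  0.        ,  0.        ,  1.        ]])}
{'mtx': array([[371.64829954,   0.        , 322.49531168],
       [  0.        , 371.64829954, 239.63953861],
       [  0.        ,   0.        ,   1.        ]]), 'hand_eye': array([[-3.89695037e-04, -9.68747685e-01, -2.48047921e-01,
         7.36976601e-02],
       [ 9.99999694e-01, -2.09332500e-04, -7.53501753e-04,
        -2.00653536e-04],
       [ 6.78028588e-04, -2.48048138e-01,  9.68747470e-01,
        -1.54628172e-01],
       [ 0.00000000e+00,  0.00000000e+00,  0.00000000e+00,
         1.00000000e+00]])} 0.025
```

```bash
python3 - <<'E'
import cv2
a=cv2.imread('pics/top0.png')
cv2.imwrite('pics/top0c.png',cv2.resize(a[130:370,130:450],(800,600),interpolation=cv2.INTER_CUBIC))
E
```

```text
(no output)
```

View pics/top0c.png

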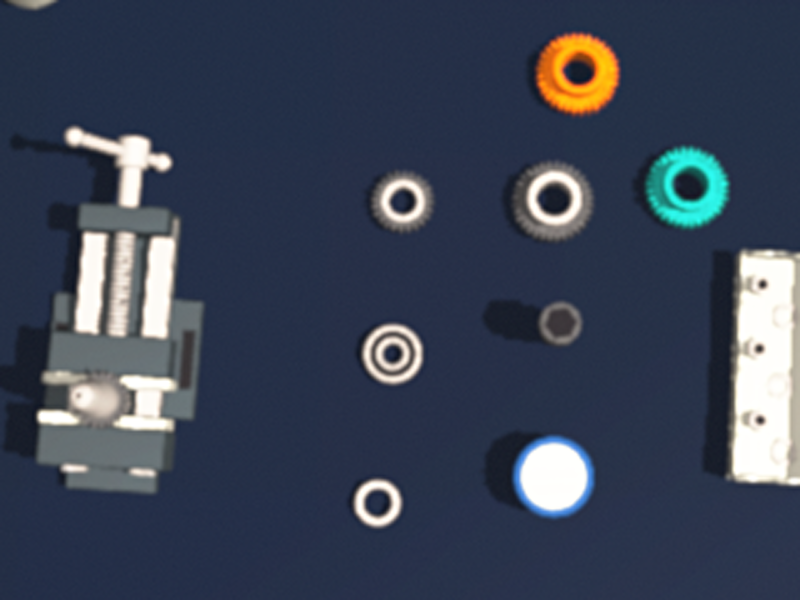

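View pics/side0.png

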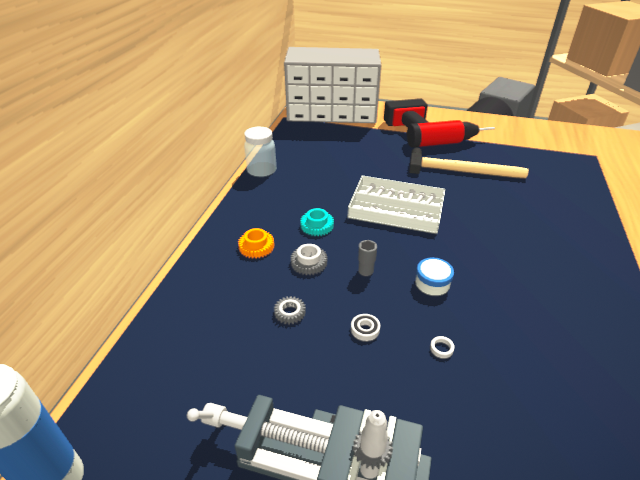

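The only large-gear look-alikes are the steel one at top-view pixel (352,210), the orange at (361,160) and the turquoise at (404,205); the steel one is meant. The sleeve is at (281,331), the small gear at (291,211), the bearing at (288,272) and the shaft at (165,290).

```bash
cat >> h.py <<'E'
def ray_top(u,v,z,n='top'):
    c=robot.calibration(n);T=np.array(c['extrinsics']);r=T[:3,:3]@np.linalg.solve(c['mtx'],[u,v,1.])
    return T[:3,3]+r*(z-T[2,3])/r[2]
def wrist_T():
    o=robot.get_obs();T=np.eye(4);T[:3,:3]=R.from_euler('xyz',o['ee_rot']).as_matrix();T[:3,3]=o['tool_pos']
    return T@np.array(robot.calibration('wrist')['hand_eye'])
def ray_w(T,u,v,z):
    K=robot.calibration('wrist')['mtx'];a=np.array([u-K[0,2],v-K[1,2]])/K[0,0];t=np.hypot(*a)
    r=T[:3,:3]@np.array([*(a/max(t,1e-9)*np.sin(t)),np.cos(t)])
    return T[:3,3]+r*(z-T[2,3])/r[2]
def pix_w(T,P):
    K=robot.calibration('wrist')['mtx'];p=(np.asarray(P)-T[:3,3])@T[:3,:3]
    t=np.arctan2(np.hypot(p[...,0],p[...,1]),p[...,2]);f=np.arctan2(p[...,1],p[...,0])
    return np.stack([K[0,2]+K[0,0]*t*np.cos(f),K[1,2]+K[0,0]*t*np.sin(f)],-1)
E
python3 - <<'E'
from h import *
for n,u,v,z in [('tip',163,288,.147),('large',353,209,.018),('sleeve',281,331,.01),('small',290.5,211.5,.014),('bearing',287.5,272,.014)]: print(n,ray_top(u,v,z).round(3))
E
```

```text
tip [0.504 0.298 0.147]
large [ 0.688 -0.063  0.018]
sleeve [0.426 0.082 0.01 ]
small [0.68  0.07  0.014]
bearing [0.55  0.072 0.014]
```

```bash
python3 -m handwheel '[[[0,0,0.085],[0.7,-0.48,0.05],0],[[0,0,0.085],[0.7,-0.48,0.05],0],[[0,0,0],[0.7,-0.48,0.05],0],[[0,0,0],[0.7,-0.48,0],0],[[0,0,0],[0.7,-0.48,0],0]]'; python3 -m handwheel '[[[0,0,0],[0.7,-0.48,0],0],[[0,0,0],[0.7,-0.48,0],0],[[0,0,0],[0.7,-0.48,0],0],[[0,0,0],[0.7,-0.48,0],0],[[0,0,0],[0.4,-0.3,0],0]]'; python3 -m handwheel '[[[0,0,0],[0,0,0],0],[[0,0,0],[0,0,0],0]]'; python3 - <<'E'
from h import *
T=wrist_T();p,d=snap('wrist');save('w1.png',p);np.save('w1d.npy',d);np.save('w1T.npy',T)
print(robot.get_obs()['tool_pos'],robot.get_obs()['ee_rot'],robot.boxes_of('shaft_tip','wrist')[:2],robot.boxes_of('shaft','wrist')[:2])
E
```

```text
time: 1.4
tool_pos: [0.3217, 0.4094, 0.2383]
ee_rot: [3.141, 0.001, 3.141]
wrist_force: [-0.5, 0.9, -0.5]
width: 0.0942
finger_force: 0.0
time: 1.9
tool_pos: [0.4828, 0.2973, 0.2377]
ee_rot: [-3.141, 0.0, 3.138]
wrist_force: [0.0, 0.3, -0.2]
width: 0.0939
finger_force: 0.0
time: 2.1
tool_pos: [0.4805, 0.2993, 0.2378]
ee_rot: [3.141, -0.001, 3.14]
wrist_force: [-0.2, -0.5, 0.7]
width: 0.0944
finger_force: 0.0
[0.47999179 0.2998529  0.23798255] [ 3.14105958e+00 -6.16085688e-04  3.14117810e+00] [{'bbox': [299.7, 228.6, 350.5, 293.6], 'p': 0.73}] [{'bbox': [301.7, 228.1, 350.5, 294.2], 'p': 0.68}]
```

View pics/w1.png

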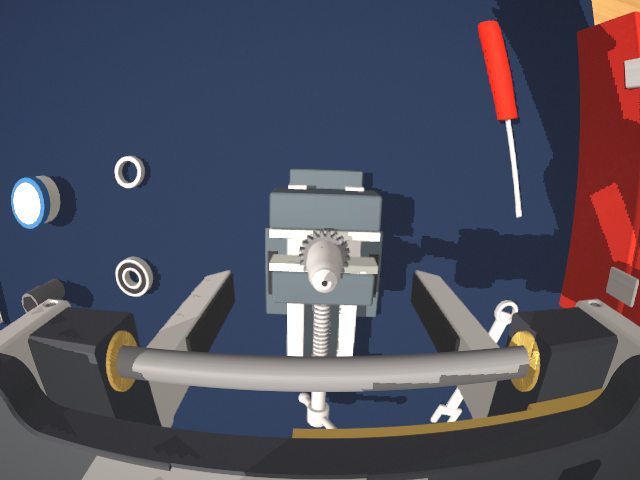

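The wrist view shows the shaft tip at about (324,283), with the vise under it; I'll fix it from a zoom and the depth.

```bash
python3 - <<'E'
from h import *
p=cv2.imread('pics/w1.png');T=np.load('w1T.npy');d=np.load('w1d.npy')
cv2.imwrite('pics/w1c.png',cv2.resize(p[220:300,284:364],(600,600),interpolation=cv2.INTER_CUBIC))
for u,v in [(324,283),(325,283)]: print(ray_w(T,u,v,.147).round(4))
# depth cloud
K=robot.calibration('wrist')['mtx'];v,u=np.indices(d.shape);a=np.stack([u-K[0,2],v-K[1,2]],-1)/K[0,0];t=np.hypot(a[...,0],a[...,1])+1e-9
P=np.stack([a[...,0]/t*np.tan(t)*d,a[...,1]/t*np.tan(t)*d,d],-1)@T[:3,:3].T+T[:3,3]
s=P[215:300,280:370].reshape(-1,3)
for lo,hi in [(.142,.15),(.136,.142),(.115,.13),(.07,.09)]:
    q=s[(s[:,2]>lo)&(s[:,2]<hi)]; print(lo,len(q),q.mean(0).round(4),q.min(0).round(4),q.max(0).round(4))
for z,r in [(.144,.0045),(.139,.009),(.079,.023)]:print(z,[pix_w(T,np.array([.504,.298,z])+r*np.array([c,s_,0])).round(1).tolist() for c,s_ in[(1,0),(-1,0),(0,1),(0,-1)]])
E
```

```text
[0.5011 0.3005 0.147 ]
[0.5011 0.3012 0.147 ]
0.142 254 [0.5015 0.3007 0.1437] [0.4951 0.2933 0.142 ] [0.5091 0.3077 0.1464]
0.136 231 [0.4999 0.3005 0.1401] [0.4929 0.2917 0.136 ] [0.5114 0.3093 0.142 ]
0.115 253 [0.4945 0.3011 0.1251] [0.4899 0.2891 0.1151] [0.5083 0.3127 0.13  ]
0.07 837 [0.493  0.3002 0.0787] [0.479  0.2783 0.07  ] [0.517  0.3231 0.09  ]
0.144 [[320.6, 291.1], [320.5, 279.4], [326.8, 285.3], [314.3, 285.3]]
0.139 [[320.6, 294.2], [320.5, 271.1], [332.9, 282.8], [308.2, 282.8]]
0.079 [[321.0, 282.8], [320.8, 233.1], [346.9, 258.4], [294.9, 258.5]]
```

View pics/w1c.png

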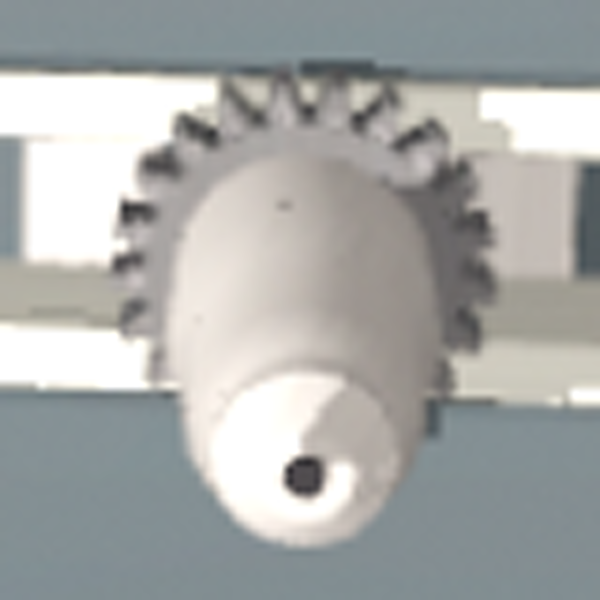

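```bash
python3 -m handwheel '[[[0,0,0],[0.37,-0.73,0],0],[[0,0,0],[0.37,-0.73,0],0],[[0,0,0],[0.37,-0.73,0],0],[[0,0,0],[0.37,-0.73,0],0],[[0,0,0],[0.37,-0.73,0],0]]' >/dev/null; python3 -m handwheel '[[[0,0,0],[0.37,-0.73,-0.4],0],[[0,0,0],[0.37,-0.73,-0.4],0],[[0,0,0],[0.37,-0.73,-0.5],0],[[0,0,0],[0.37,-0.73,-0.5],0],[[0,0,0],[0.37,-0.73,-0.42],0]]'>/dev/null; python3 -m handwheel '[[[0,0,0],[0,0,0],0],[[0,0,0],[0,0,0],0]]'; python3 - <<'E'
from h import *
T=wrist_T();p,d=snap('wrist');save('w2.png',p);np.save('w2T.npy',T);np.save('w2d.npy',d)
print(robot.get_obs()['tool_pos'],robot.boxes_of('large_gear','wrist')[:3])
for z,r in [(.033,.022),(.033,.016),(.019,.034)]:print(z,[pix_w(T,np.array([.688,-.063,z])+r*np.array([c,s_,0])).round(1).tolist() for c,s_ in[(1,0),(-1,0),(0,1),(0,-1)]])
E
```

```text
time: 3.45
tool_pos: [0.6651, -0.0648, 0.126]
ee_rot: [3.14, -0.002, 3.141]
wrist_force: [0.1, -0.5, 0.2]
width: 0.0941
finger_force: 0.0
[ 0.66551463 -0.06409402  0.12751046] [{'bbox': [269.2, 354.2, 347.2, 422.0], 'p': 0.84}, {'bbox': [147.9, 241.7, 225.0, 318.9], 'p': 0.7}, {'bbox': [283.3, 225.1, 374.0, 309.4], 'p': 0.68}]
0.033 [[324.7, 312.9], [324.8, 255.6], [355.5, 284.9], [294.0, 285.0]]
0.033 [[324.8, 305.5], [324.8, 263.8], [347.2, 285.0], [302.4, 285.1]]
0.019 [[324.6, 319.0], [324.7, 234.1], [369.8, 278.0], [279.5, 278.2]]
```

View pics/w2.png

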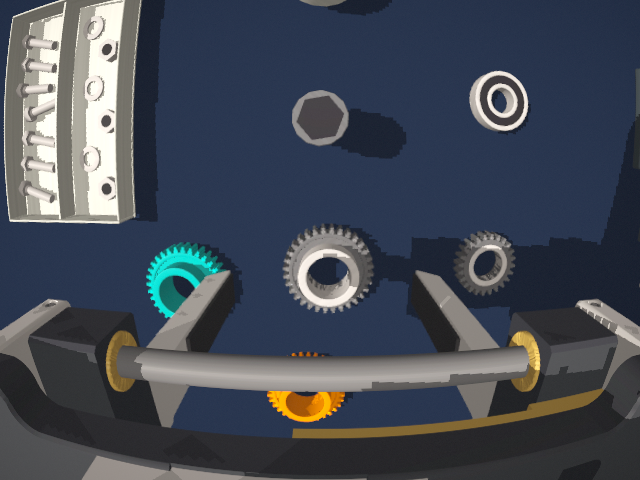

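The steel gear (dark teeth, bright boss up) is at about (328,277), orange is at (306,390) and turquoise at (185,280). That confirms the choice; now a precise fit on the bright boss ring.

```bash
cat >> h.py <<'E'
def ring(p,T,box,z,thr=150,r=None):
    """centre of the bright ring: outer contour ellipse -> world xy at z"""
    x0,y0,x1,y1=box;g=cv2.cvtColor(p,cv2.COLOR_RGB2GRAY)[y0:y1,x0:x1]
    m=(g>thr).astype(np.uint8);cs,h=cv2.findContours(m,cv2.RETR_CCOMP,cv2.CHAIN_APPROX_NONE)
    out=[]
    for c in cs:
        if len(c)>25:
            (u,v),ax,an=cv2.fitEllipse(c);u+=x0;v+=y0
            out.append((len(c),round(u,1),round(v,1),np.round(ax,1).tolist(),ray_w(T,u,v,z)[:2].round(4).tolist()))
    return out
E
python3 - <<'E'
from h import *
p=cv2.cvtColor(cv2.imread('pics/w2.png'),cv2.COLOR_BGR2RGB);T=np.load('w2T.npy')
for t in (120,150,180):
    for o in ring(p,T,(282,224,375,314),.033,t):print(t,o)
c=p[200:320,260:400];cv2.imwrite('pics/w2c.png',cv2.resize(c[...,::-1],(700,600),interpolation=cv2.INTER_CUBIC))
E
```

```text
120 (451, 324.3, 270.7, [76.1, 79.8], [0.6771, -0.0633])
120 (28, 294.9, 281.5, [4.0, 12.5], [0.6853, -0.0843])
120 (147, 326.9, 273.8, [34.0, 46.4], [0.6795, -0.0615])
150 (187, 327.1, 276.4, [58.6, 63.6], [0.6814, -0.0613])
150 (151, 327.4, 275.9, [39.9, 47.3], [0.6811, -0.0611])
180 (283, 326.1, 276.8, [53.0, 55.6], [0.6817, -0.0621])
```

View pics/w2c.png

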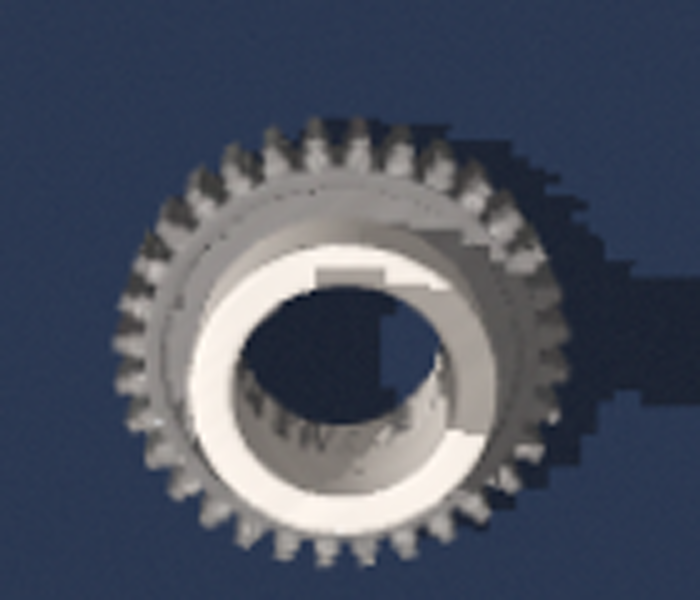

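```bash
python3 -m handwheel '[[[0,0,0],[0.34,0.07,0],0.2],[[0,0,0],[0,0,-0.5],0.2],[[0,0,0],[0,0,-0.5],0.2],[[0,0,0],[0,0,-0.35],0.2],[[0,0,0],[0,0,-0.25],0.2]]'; python3 -m handwheel '[[[0,0,0],[0,0,0],0.2],[[0,0,0],[0,0,0],0.2],[[0,0,0],[0,0,0],0.2]]'; python3 -m handwheel '[[[0,0,0],[0,0,0],0.8],[[0,0,0],[0,0,0],0.8],[[0,0,0],[0,0,0],0.8],[[0,0,0],[0,0,0],0.8],[[0,0,0],[0,0,0],0.8]]';python3 -m handwheel '[[[0,0,0],[0,0,0],0.8],[[0,0,0],[0,0,0],0.8],[[0,0,0],[0,0,0],0.8]]'
```

```text
time: 4.05
tool_pos: [0.6824, -0.0599, 0.0473]
ee_rot: [3.141, 0.001, -3.14]
wrist_force: [-0.2, -0.2, -0.2]
width: 0.0751
finger_force: 0.0
time: 4.35
tool_pos: [0.6836, -0.0619, 0.0492]
ee_rot: [-3.141, 0.003, 3.141]
wrist_force: [-0.1, -0.2, 0.2]
width: 0.0755
finger_force: 0.0
time: 4.85
tool_pos: [0.6826, -0.0615, 0.0472]
ee_rot: [3.14, 0.0, 3.141]
wrist_force: [-0.3, 1.7, 1.2]
width: 0.0435
finger_force: 30.0
time: 5.15
tool_pos: [0.6826, -0.0616, 0.0472]
ee_rot: [3.141, 0.0, 3.141]
wrist_force: [0.4, 2.0, 2.5]
width: 0.0431
finger_force: 30.0
```

```bash
python3 -m handwheel '[[[0,0,0],[0,0,0.3],0.8],[[0,0,0],[0,0,0.7],0.8],[[0,0,0],[0,0,0.8],0.8],[[0,0,0],[0,0,0.8],0.8],[[0,0,0],[0,0,0.6],0.8]]'; python3 -m handwheel '[[[0,0,0],[-0.2,0.4,0],0.8],[[0,0,0],[-0.36,0.724,0],0.8],[[0,0,0],[-0.4,0.8,0],0.8],[[0,0,0],[-0.4,0.8,0],0.8],[[0,0,0],[-0.4,0.8,0],0.8]]';python3 -m handwheel '[[[0,0,0],[-0.4,0.8,0],0.8],[[0,0,0],[-0.4,0.8,0],0.8],[[0,0,0],[-0.4,0.8,0],0.8],[[0,0,0],[-0.36,0.72,0],0.8],[[0,0,0],[-0.28,0.4,0],0.8]]';python3 -m handwheel '[[[0,0,0],[0,0.2,0],0.8],[[0,0,0],[0,0.2,0],0.8],[[0,0,0],[0,0.2,0],0.8],[[0,0,0],[0,0,0],0.8],[[0,0,0],[0,0,0],0.8]]'
python3 - <<'E'
from h import *
T=wrist_T();p,d=snap('wrist');save('w3.png',p);np.save('w3T.npy',T);np.save('w3d.npy',d)
o=robot.get_obs();print(o['tool_pos'],o['wrist_force'])
c=p[240:420,200:440];cv2.imwrite('pics/w3c.png',cv2.resize(c[...,::-1],(800,600),interpolation=cv2.INTER_CUBIC))
E
```

```text
time: 5.65
tool_pos: [0.6827, -0.063, 0.2101]
ee_rot: [-3.14, 0.002, 3.14]
wrist_force: [0.2, 0.1, -3.5]
width: 0.0435
finger_force: 30.0
time: 6.15
tool_pos: [0.5933, 0.1145, 0.2067]
ee_rot: [-3.14, -0.001, 3.14]
wrist_force: [-0.0, -0.4, -4.6]
width: 0.0437
finger_force: 30.0
time: 6.65
tool_pos: [0.5009, 0.292, 0.2068]
ee_rot: [-3.141, -0.001, -3.14]
wrist_force: [0.6, 0.3, -3.8]
width: 0.043
finger_force: 30.0
time: 7.15
tool_pos: [0.5032, 0.3193, 0.2067]
ee_rot: [-3.141, -0.0, 3.14]
wrist_force: [-0.0, -0.4, -3.5]
width: 0.0435
finger_force: 30.0
[0.5031444  0.31923184 0.20676291] [ 0.43011508  0.30730765 -3.89009313]
```

View pics/w3c.png

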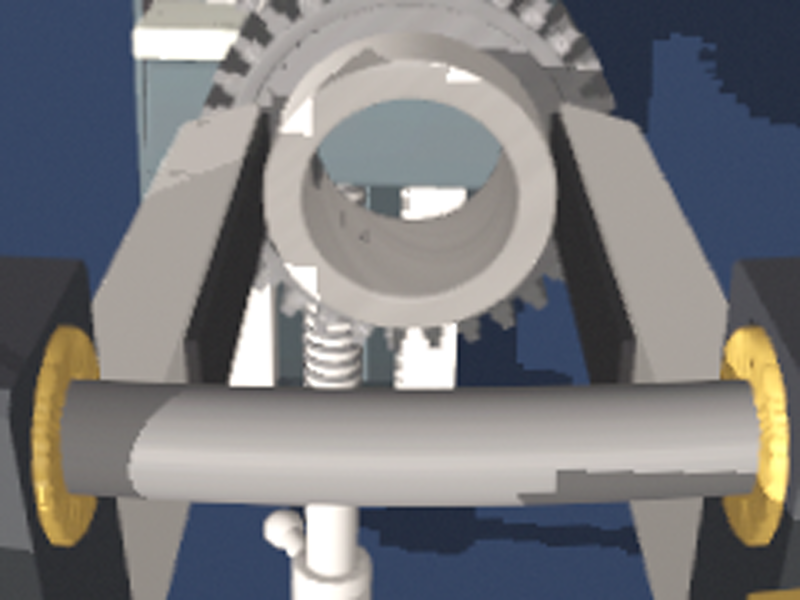

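The gear is held square between the fingers, boss top centred at about (322.6,298); the arm overshot in y (0.319). Work out the bias and the correction.

```bash
python3 - <<'E'
from h import *
T=np.load('w3T.npy');t=np.array([.5031,.3192,.2067])
for x in (0,-.002,.002):
    a=np.linspace(0,2*np.pi,60);C=t+np.stack([x+.022*np.cos(a),.022*np.sin(a),-.014+0*a],-1)
    q=pix_w(T,C);print(x,q.min(0).round(1),q.max(0).round(1))
T=np.load('w1T.npy')
for x in (.501,.503,.505): print(x,pix_w(T,[x,.3005,.144]).round(1),[pix_w(T,[x+s*.009,.3005,.139])[1].round(1) for s in(-1,1)])
T=np.load('w2T.npy')
for x in (.681,.683,.685):
    C=np.array([x,-.0605,.033])+np.stack([.022*np.cos(a),.022*np.sin(a),0*a],-1);q=pix_w(T,C);print(x,q.min(0).round(1),q.max(0).round(1))
E
```

```text
0 [277.5 256.9] [366.4 338.2]
-0.002 [277.3 252.9] [366.6 334.8]
0.002 [277.7 260.9] [366.3 341.5]
0.501 [324.  281.4] [np.float64(267.2), np.float64(290.4)]
0.503 [324. 284.] [np.float64(269.8), np.float64(292.9)]
0.505 [324.  286.6] [np.float64(272.4), np.float64(295.4)]
0.681 [297.3 245.9] [359.3 304.2]
0.683 [297.3 248.7] [359.2 306.7]
0.685 [297.4 251.5] [359.1 309.2]
```

```bash
python3 -m handwheel '[[[0,0,0],[-0.02,-0.19,0],0.8],[[0,0,0],[0,-0.19,0],0.8],[[0,0,0],[0,0,0],0.8],[[0,0,0],[0,0,0],0.8]]'; python3 -m handwheel '[[[0,0,0],[0,0,-0.2],0.8],[[0,0,0],[0,0,-0.2],0.8],[[0,0,0],[0,0,-0.2],0.8],[[0,0,0],[0,0,0],0.8]]'; python3 -m handwheel '[[[0,0,0],[0,0,-0.1],0.8],[[0,0,0],[0,0,-0.1],0.8],[[0,0,0],[0,0,-0.1],0.8],[[0,0,0],[0,0,0],0.8]]'
```

```text
time: 7.6
tool_pos: [0.5017, 0.3004, 0.2073]
ee_rot: [3.141, 0.0, 3.14]
wrist_force: [-0.7, -0.0, -4.1]
width: 0.0437
finger_force: 30.0
time: 8.0
tool_pos: [0.5001, 0.3006, 0.1737]
ee_rot: [-3.139, -0.005, 3.141]
wrist_force: [0.0, 0.1, -4.7]
width: 0.0433
finger_force: 30.0
time: 8.4
tool_pos: [0.5011, 0.3009, 0.161]
ee_rot: [-3.141, -0.002, 3.141]
wrist_force: [-1.0, 0.2, -5.2]
width: 0.0433
finger_force: 30.0
```

```bash
python3 -m handwheel '[[[0,0,0],[0.015,0,-0.08],0.8],[[0,0,0],[0,0,-0.08],0.8],[[0,0,0],[0,0,0],0.8]]'; python3 -m handwheel '[[[0,0,0],[0,0,-0.05],0.8],[[0,0,0],[0,0,-0.05],0.8],[[0,0,0],[0,0,0],0.8]]'
```

```text
time: 8.7
tool_pos: [0.502, 0.3009, 0.1532]
ee_rot: [-3.141, -0.001, 3.141]
wrist_force: [-0.5, -0.6, -2.6]
width: 0.0431
finger_force: 30.0
time: 9.0
tool_pos: [0.5021, 0.301, 0.1485]
ee_rot: [-3.141, -0.001, 3.141]
wrist_force: [-0.4, 0.5, -3.4]
width: 0.0433
finger_force: 30.0
```

```bash
python3 -m handwheel '[[[0,0,0],[0,0,-0.06],0.8],[[0,0,0],[0,0,-0.06],0.8],[[0,0,0],[0,0,0],0.8]]'; python3 -m handwheel '[[[0,0,0],[0,0,-0.08],0.8],[[0,0,0],[0,0,-0.08],0.8],[[0,0,0],[0,0,-0.08],0.8],[[0,0,0],[0,0,0],0.8]]'
```

```text
time: 9.3
tool_pos: [0.5019, 0.301, 0.1423]
ee_rot: [-3.141, -0.001, 3.141]
wrist_force: [-0.6, -0.7, -3.8]
width: 0.0434
finger_force: 30.0
time: 9.7
tool_pos: [0.5018, 0.3008, 0.1299]
ee_rot: [-3.141, -0.002, 3.141]
wrist_force: [0.2, -0.5, -4.6]
width: 0.0436
finger_force: 30.0
```

No side forces; the gear is over the 30 mm section. Feeling for the shoulder now.

```bash
python3 -m handwheel '[[[0,0,0],[0,0,-0.06],0.8],[[0,0,0],[0,0,-0.03],0.8],[[0,0,0],[0,0,0],0.8]]'; python3 -m handwheel '[[[0,0,0],[0,0,-0.02],0.8],[[0,0,0],[0,0,0],0.8]]';  python3 -m handwheel '[[[0,0,0],[0,0,-0.02],0.8],[[0,0,0],[0,0,0],0.8]]'
```

```text
time: 10.0
tool_pos: [0.5021, 0.301, 0.1262]
ee_rot: [-3.141, -0.001, 3.141]
wrist_force: [0.3, -0.3, -4.6]
width: 0.0431
finger_force: 30.0
time: 10.2
tool_pos: [0.5023, 0.3011, 0.1255]
ee_rot: [3.141, 0.0, 3.141]
wrist_force: [0.2, -0.3, -4.1]
width: 0.0434
finger_force: 30.0
time: 10.4
tool_pos: [0.5022, 0.3011, 0.1244]
ee_rot: [3.142, -0.0, 3.141]
wrist_force: [0.6, 0.3, -4.3]
width: 0.0436
finger_force: 30.0
```

```bash
python3 -m handwheel '[[[0,0,0],[0,0,-0.02],0.8],[[0,0,0],[0,0,0],0.8]]'; python3 -m handwheel '[[[0,0,0],[0,0,-0.015],0.8],[[0,0,0],[0,0,0],0.8]]';  python3 -m handwheel '[[[0,0,0],[0,0,-0.01],0.8],[[0,0,0],[0,0,0],0.8]]'
```

```text
time: 10.6
tool_pos: [0.5022, 0.3011, 0.1234]
ee_rot: [-3.142, -0.0, 3.141]
wrist_force: [0.4, -0.4, -3.7]
width: 0.0433
finger_force: 30.0
time: 10.8
tool_pos: [0.5023, 0.3011, 0.1232]
ee_rot: [3.141, 0.0, 3.141]
wrist_force: [-0.5, -0.7, -2.2]
width: 0.0438
finger_force: 30.0
time: 11.0
tool_pos: [0.5023, 0.3011, 0.1231]
ee_rot: [3.141, 0.001, 3.141]
wrist_force: [-2.7, -1.0, 2.1]
width: 0.0433
finger_force: 30.0
```

```bash
python3 -m handwheel '[[[0,0,0],[0,0,0],0.5],[[0,0,0],[0,0,0],0.2],[[0,0,0],[0,0,0],0],[[0,0,0],[0,0,0],0],[[0,0,0],[0,0,0.2],0]]'; python3 -m handwheel '[[[0,0,0],[0,0,0.4],0],[[0,0,0],[0,0,0.6],0],[[0,0,0],[0,0,0.6],0],[[0,0,0],[-0.3,-0.7,0],0],[[0,0,0],[-0.36,-0.74,0],0]]'; python3 -m handwheel '[[[0,0,0],[-0.36,-0.74,0],0],[[0,0,0],[-0.36,-0.74,-0.5],0],[[0,0,0],[-0.36,-0.74,-0.5],0],[[0,0,0],[-0.22,-0.72,-0.5],0],[[0,0,0],[0,0,-0.5],0]]';python3 -m handwheel '[[[0,0,0],[0,0,0],0],[[0,0,0],[0,0,0],0],[[0,0,0],[0,0,0],0]]'
python3 - <<'E'
from h import *
T=wrist_T();p,d=snap('wrist');save('w4.png',p);np.save('w4T.npy',T)
print(robot.get_obs()['tool_pos'],robot.boxes_of('sleeve','wrist')[:2],robot.boxes_of('bearing','wrist')[:2])
for t in (120,150,180):
    for o in ring(p,T,(280,235,370,325),.013,t):print(t,o)
p,d=snap('top');save('top1.png',p)
c=cv2.cvtColor(cv2.imread('pics/w4.png')[200:340,240:410],cv2.COLOR_BGR2RGB)
c=cv2.resize(c,(728,600));e=cv2.resize(p[250:330,130:240],None,fx=3,fy=3)
cv2.imwrite('pics/m4.png',np.hstack([cv2.resize(c,(470,388)),cv2.copyMakeBorder(e,0,388-240,0,0,0)])[...,::-1])
E
```

```text
time: 11.5
tool_pos: [0.5014, 0.3007, 0.1309]
ee_rot: [-3.14, -0.003, 3.141]
wrist_force: [-0.8, 0.1, -0.7]
width: 0.0754
finger_force: 0.0
time: 12.0
tool_pos: [0.4701, 0.2292, 0.2145]
ee_rot: [3.14, 0.004, -3.141]
wrist_force: [0.2, -0.7, 0.1]
width: 0.0939
finger_force: 0.0
time: 12.5
tool_pos: [0.4036, 0.079, 0.1125]
ee_rot: [-3.14, 0.002, 3.136]
wrist_force: [-0.5, 1.1, 0.0]
width: 0.0938
finger_force: 0.0
time: 12.8
tool_pos: [0.4057, 0.0827, 0.1143]
ee_rot: [3.141, 0.003, -3.141]
wrist_force: [0.4, 0.3, 0.7]
width: 0.0941
finger_force: 0.0
[0.40575994 0.08278219 0.11424353] [{'bbox': [293.4, 251.9, 344.5, 297.4], 'p': 0.67}] [{'bbox': [282.6, 390.4, 340.7, 429.5], 'p': 0.66}]
120 (141, 319.6, 273.5, [49.0, 49.5], [0.4234, 0.0808])
120 (89, 319.9, 273.0, [29.4, 34.2], [0.423, 0.081])
150 (139, 319.6, 273.7, [48.0, 49.1], [0.4235, 0.0807])
150 (94, 319.7, 273.3, [30.1, 35.6], [0.4232, 0.0808])
180 (146, 319.4, 274.1, [46.2, 49.0], [0.4238, 0.0806])
180 (97, 319.5, 274.0, [31.5, 36.5], [0.4238, 0.0807])
```

View pics/m4.png

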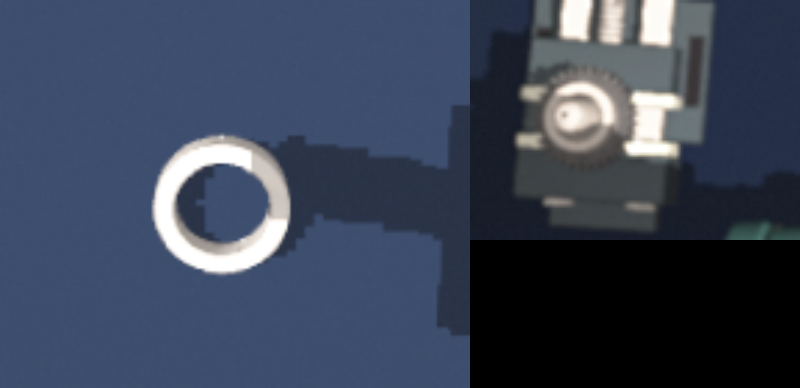

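The large gear sits on the shaft (right, top view), and the sleeve is the bright ring at wrist pixel (319.6,274).

```bash
cat >> h.py <<'E'
def circ(T,c,r,z):
    a=np.linspace(0,2*np.pi,90);q=pix_w(T,np.stack([c[0]+r*np.cos(a),c[1]+r*np.sin(a),z+0*a],-1));return np.r_[q.min(0),q.max(0)].round(1)
E
python3 - <<'E'
from h import *
T=np.load('w4T.npy')
for x in (.423,.425,.427): print(x,circ(T,(x,.0808),.018,.013),circ(T,(x,.0808),.018,.003))
E
```

```text
0.423 [295.1 249.3 344.3 295.7] [296.  245.6 343.6 290.6]
0.425 [295.1 252.  344.3 298.1] [296.  248.2 343.5 293. ]
0.427 [295.2 254.7 344.2 300.6] [296.1 250.8 343.5 295.3]
```

```bash
python3 -m handwheel '[[[0,0,0],[0.39,-0.04,0],0.3],[[0,0,0],[0,0,-0.5],0.3],[[0,0,0],[0,0,-0.5],0.3],[[0,0,0],[0,0,-0.4],0.3],[[0,0,0],[0,0,-0.2],0.3]]'; python3 -m handwheel '[[[0,0,0],[0,0,-0.06],0.3],[[0,0,0],[0,0,0],0.3],[[0,0,0],[0,0,0],0.3]]'
```

```text
time: 13.5
tool_pos: [0.4229, 0.0803, 0.0307]
ee_rot: [-3.142, -0.003, 3.142]
wrist_force: [-0.0, 0.2, 0.1]
width: 0.0659
finger_force: 0.0
time: 13.8
tool_pos: [0.4248, 0.0802, 0.0304]
ee_rot: [3.141, 0.002, 3.141]
wrist_force: [0.1, 0.4, 0.4]
width: 0.0658
finger_force: 0.0
```

```bash
python3 -m handwheel '[[[0,0,0],[0,0,0],0.8],[[0,0,0],[0,0,0],0.8],[[0,0,0],[0,0,0],0.8],[[0,0,0],[0,0,0],0.8],[[0,0,0],[0,0,0],0.8]]';python3 -m handwheel '[[[0,0,0],[0,0,0],0.8],[[0,0,0],[0,0,0],0.8]]';python3 -m handwheel '[[[0,0,0],[0,0,0.3],0.8],[[0,0,0],[0,0,0.7],0.8],[[0,0,0],[0,0,0.8],0.8],[[0,0,0],[0,0,0.7],0.8],[[0,0,0],[0,0,0.4],0.8]]'
```

```text
time: 14.3
tool_pos: [0.4239, 0.0802, 0.0295]
ee_rot: [3.141, 0.0, 3.141]
wrist_force: [1.0, 0.7, 0.9]
width: 0.0354
finger_force: 30.0
time: 14.5
tool_pos: [0.4239, 0.0801, 0.0295]
ee_rot: [3.141, 0.0, 3.141]
wrist_force: [0.6, 0.2, 2.5]
width: 0.0353
finger_force: 30.0
time: 15.0
tool_pos: [0.4249, 0.0801, 0.1773]
ee_rot: [3.141, 0.004, 3.141]
wrist_force: [0.3, 0.4, -1.0]
width: 0.0352
finger_force: 30.0
```

```bash
python3 -m handwheel '[[[0,0,0],[0,0,0.3],0.8],[[0,0,0],[0.22,0.62,0],0.8],[[0,0,0],[0.22,0.65,0],0.8],[[0,0,0],[0.22,0.65,0],0.8],[[0,0,0],[0.22,0.65,0],0.8]]';python3 -m handwheel '[[[0,0,0],[0.22,0.65,0],0.8],[[0,0,0],[0.22,0.6,0],0.8],[[0,0,0],[0.15,0.4,0],0.8],[[0,0,0],[0.08,0.2,0],0.8],[[0,0,0],[0,0,0],0.8]]';python3 -m handwheel '[[[0,0,0],[0,0,0],0.8],[[0,0,0],[0,0,0],0.8]]'
python3 - <<'E'
from h import *
T=wrist_T();p,d=snap('wrist');save('w5.png',p);np.save('w5T.npy',T)
t=robot.get_obs()['tool_pos'];print(t)
for o in ring(p,T,(270,250,380,350),t[2]-.0165,150):print(o)
for x in (-.002,0,.002): print(x,circ(T,(t[0]+x,t[1]),.018,t[2]-.0165),circ(T,(t[0]+x,t[1]),.013,t[2]-.0165))
c=p[240:390,220:420];cv2.imwrite('pics/w5c.png',cv2.resize(c[...,::-1],(800,600),interpolation=cv2.INTER_CUBIC))
E
```

```text
time: 15.5
tool_pos: [0.4679, 0.2097, 0.1888]
ee_rot: [-3.141, -0.0, 3.141]
wrist_force: [-0.1, 0.2, -0.1]
width: 0.0355
finger_force: 30.0
time: 16.0
tool_pos: [0.5012, 0.3017, 0.1883]
ee_rot: [-3.141, -0.001, -3.141]
wrist_force: [0.4, -0.4, 0.2]
width: 0.0352
finger_force: 30.0
time: 16.2
tool_pos: [0.5011, 0.3001, 0.1894]
ee_rot: [-3.141, -0.0, 3.14]
wrist_force: [0.2, 0.3, -1.0]
width: 0.0353
finger_force: 30.0
[0.50116806 0.30005998 0.18946133]
(54, 319.5, 310.5, [10.4, 16.5], [0.5082, 0.2987])
(147, 372.0, 288.8, [14.2, 80.5], [0.4965, 0.3249])
(63, 374.1, 261.5, [11.9, 21.6], [0.4822, 0.3253])
(60, 351.5, 260.7, [9.6, 27.9], [0.4818, 0.3143])
(726, 314.4, 300.2, [88.0, 103.0], [0.5025, 0.2961])
(172, 321.9, 305.8, [30.8, 58.3], [0.5056, 0.2999])
-0.002 [286.1 259.7 358.3 326.1] [296.1 269.5 348.3 317.5]
0 [286.2 263.6 358.2 329.5] [296.2 273.3 348.2 320.9]
0.002 [286.4 267.5 358.  332.8] [296.3 277.2 348.1 324.4]
```

View pics/w5c.png

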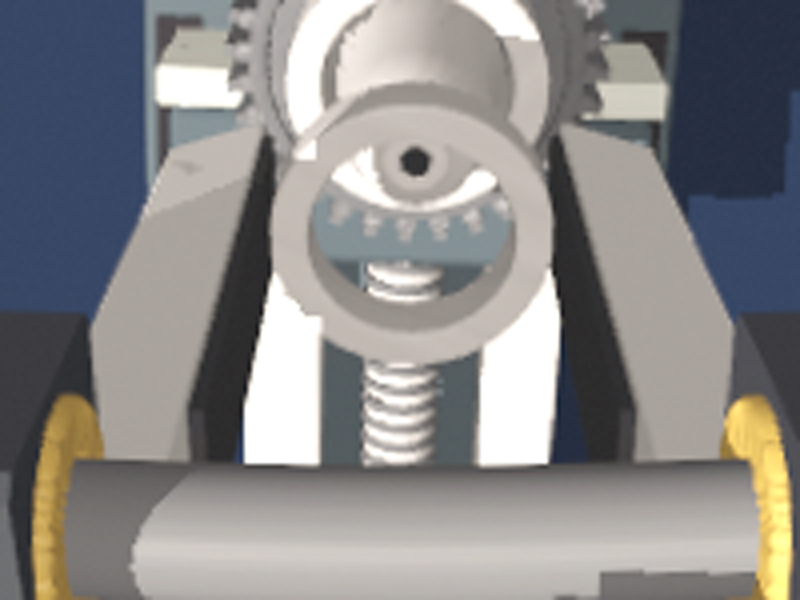

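The sleeve is held flat, ring centre about (322.7,298), with the shaft tip hole visible at (323,280). Only a small correction is needed.

```bash
python3 -m handwheel '[[[0,0,0],[0.01,0.014,-0.1],0.8],[[0,0,0],[0,0,-0.2],0.8],[[0,0,0],[0,0,-0.2],0.8],[[0,0,0],[0,0,-0.08],0.8],[[0,0,0],[0,0,0],0.8]]';python3 -m handwheel '[[[0,0,0],[0,0,-0.05],0.8],[[0,0,0],[0,0,-0.05],0.8],[[0,0,0],[0,0,0],0.8]]';python3 -m handwheel '[[[0,0,0],[0,0,-0.05],0.8],[[0,0,0],[0,0,-0.05],0.8],[[0,0,0],[0,0,0],0.8]]'
```

```text
time: 16.75
tool_pos: [0.501, 0.3014, 0.1585]
ee_rot: [-3.14, -0.003, 3.141]
wrist_force: [-0.6, 0.9, 0.3]
width: 0.0356
finger_force: 30.0
time: 17.05
tool_pos: [0.5017, 0.3018, 0.1551]
ee_rot: [-3.142, -0.0, 3.141]
wrist_force: [0.1, -0.2, -0.4]
width: 0.0353
finger_force: 30.0
time: 17.35
tool_pos: [0.5016, 0.3016, 0.1498]
ee_rot: [-3.141, -0.001, 3.141]
wrist_force: [-0.2, -0.6, -0.8]
width: 0.0357
finger_force: 30.0
```

```bash
python3 -m handwheel '[[[0,0,0],[0,-0.008,-0.06],0.8],[[0,0,0],[0,0,-0.06],0.8],[[0,0,0],[0,0,0],0.8]]';python3 -m handwheel '[[[0,0,0],[0,0,-0.06],0.8],[[0,0,0],[0,0,-0.04],0.8],[[0,0,0],[0,0,0],0.8]]';python3 -m handwheel '[[[0,0,0],[0,0,-0.02],0.8],[[0,0,0],[0,0,-0.015],0.8],[[0,0,0],[0,0,0],0.8]]'
```

```text
time: 17.65
tool_pos: [0.5016, 0.3014, 0.1435]
ee_rot: [-3.142, -0.001, 3.141]
wrist_force: [-0.2, 0.3, -0.3]
width: 0.0352
finger_force: 30.0
time: 17.95
tool_pos: [0.5016, 0.3014, 0.1387]
ee_rot: [3.142, -0.001, 3.141]
wrist_force: [0.1, -1.0, 0.2]
width: 0.0355
finger_force: 30.0
time: 18.25
tool_pos: [0.5018, 0.3014, 0.1374]
ee_rot: [3.141, 0.0, 3.141]
wrist_force: [0.8, -0.8, -0.6]
width: 0.0352
finger_force: 30.0
```

```bash
python3 -m handwheel '[[[0,0,0],[0,0,-0.02],0.8],[[0,0,0],[0,0,0],0.8]]';python3 -m handwheel '[[[0,0,0],[0,0,-0.016],0.8],[[0,0,0],[0,0,0],0.8]]';python3 -m handwheel '[[[0,0,0],[0,0,-0.01],0.8],[[0,0,0],[0,0,0],0.8]]'
```

```text
time: 18.45
tool_pos: [0.5018, 0.3014, 0.1364]
ee_rot: [3.141, -0.0, 3.141]
wrist_force: [0.2, 0.1, -1.3]
width: 0.0348
finger_force: 30.0
time: 18.65
tool_pos: [0.5018, 0.3014, 0.1356]
ee_rot: [3.141, 0.0, 3.141]
wrist_force: [-0.4, 0.0, -0.0]
width: 0.0353
finger_force: 30.0
time: 18.85
tool_pos: [0.5018, 0.3014, 0.1356]
ee_rot: [3.141, 0.0, 3.141]
wrist_force: [-0.3, -0.1, 0.3]
width: 0.0354
finger_force: 30.0
```

```bash
python3 -m handwheel '[[[0,0,0],[0,0,-0.01],0.8],[[0,0,0],[0,0,0],0.8]]'; python3 -m handwheel '[[[0,0,0],[0,0,-0.005],0.8],[[0,0,0],[0,0,0],0.8]]'
```

```text
time: 19.05
tool_pos: [0.5019, 0.3015, 0.1355]
ee_rot: [3.141, 0.001, 3.141]
wrist_force: [-2.3, -1.4, 4.5]
width: 0.0353
finger_force: 30.0
time: 19.25
tool_pos: [0.5018, 0.3015, 0.1354]
ee_rot: [3.141, 0.001, 3.141]
wrist_force: [-2.1, -1.6, 5.4]
width: 0.0353
finger_force: 30.0
```

```bash
python3 -m handwheel '[[[0,0,0],[0,0,0],0.5],[[0,0,0],[0,0,0],0.2],[[0,0,0],[0,0,0],0],[[0,0,0],[0,0,0],0],[[0,0,0],[0,0,0.2],0]]'; python3 -m handwheel '[[[0,0,0],[0,0,0.4],0],[[0,0,0],[0,0,0.5],0],[[0,0,0],[0,0,0.5],0],[[0,0,0],[0.39,-0.58,0],0],[[0,0,0],[0.39,-0.58,0],0]]'; python3 -m handwheel '[[[0,0,0],[0.39,-0.58,0],0],[[0,0,0],[0.39,-0.58,0],0],[[0,0,0],[0.39,-0.58,-0.3],0],[[0,0,0],[0.39,-0.58,-0.5],0],[[0,0,0],[0.39,-0.58,-0.5],0]]';python3 -m handwheel '[[[0,0,0],[0.39,-0.57,-0.5],0],[[0,0,0],[0,0,-0.29],0],[[0,0,0],[0,0,0],0],[[0,0,0],[0,0,0],0],[[0,0,0],[0,0,0],0]]'
python3 - <<'E'
from h import *
T=wrist_T();p,d=snap('wrist');save('w6.png',p);np.save('w6T.npy',T)
t=robot.get_obs()['tool_pos'];print(t,robot.boxes_of('small_gear','wrist')[:2])
for x in (.676,.680,.684):print(x,circ(T,(x,.07),.026,.017),circ(T,(x,.07),.026,.003),circ(T,(x,.07),.013,.017))
q,d=snap('top')
c=cv2.resize(p[200:350,240:410],None,fx=3,fy=3);e=cv2.resize(q[260:320,130:210],(280,210))
cv2.imwrite('pics/m6.png',np.hstack([c,cv2.copyMakeBorder(e,0,450-210,0,0,0)])[...,::-1])
E
```

```text
time: 19.75
tool_pos: [0.5008, 0.3009, 0.1426]
ee_rot: [-3.14, -0.004, 3.141]
wrist_force: [-0.3, -0.4, 0.0]
width: 0.0718
finger_force: 0.0
time: 20.25
tool_pos: [0.5416, 0.2438, 0.2171]
ee_rot: [3.14, 0.004, -3.14]
wrist_force: [-0.2, -1.0, -0.7]
width: 0.0939
finger_force: 0.0
time: 20.75
tool_pos: [0.6397, 0.0972, 0.1504]
ee_rot: [3.141, 0.003, 3.141]
wrist_force: [0.0, -0.1, -0.7]
width: 0.0941
finger_force: 0.0
time: 21.25
tool_pos: [0.6583, 0.0713, 0.1123]
ee_rot: [3.141, 0.003, -3.141]
wrist_force: [0.3, -0.1, -0.1]
width: 0.0943
finger_force: 0.0
[0.65838186 0.07127155 0.11239264] [{'bbox': [278.7, 241.4, 350.8, 310.8], 'p': 0.81}]
0.676 [284.2 241.2 356.7 309.2] [286.  236.3 355.1 301.5] [302.3 259.  338.6 293.1]
0.68 [284.4 246.7 356.6 314. ] [286.2 241.6 355.  306.2] [302.4 264.4 338.5 298.1]
0.684 [284.6 252.2 356.4 318.8] [286.3 246.8 354.8 310.8] [302.5 269.7 338.5 303.1]
```

View pics/m6.png

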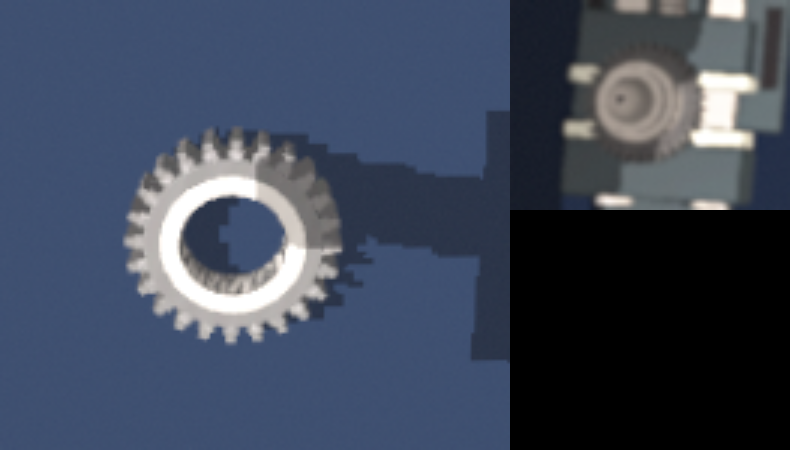

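```bash
python3 -m handwheel '[[[0,0,0],[0.436,-0.07,0],0.15],[[0,0,0],[0,0,-0.5],0.15],[[0,0,0],[0,0,-0.5],0.15],[[0,0,0],[0,0,-0.4],0.15],[[0,0,0],[0,0,-0.2],0.15]]'; python3 -m handwheel '[[[0,0,0],[0,0,0],0.15],[[0,0,0],[0,0,0],0.15],[[0,0,0],[0,0,0],0.15]]'; python3 -m handwheel '[[[0,0,0],[0,0,0],0.8],[[0,0,0],[0,0,0],0.8],[[0,0,0],[0,0,0],0.8],[[0,0,0],[0,0,0],0.8],[[0,0,0],[0,0,0],0.8]]';python3 -m handwheel '[[[0,0,0],[0,0,0],0.8],[[0,0,0],[0,0,0],0.8]]'
```

```text
time: 21.9
tool_pos: [0.6785, 0.067, 0.0282]
ee_rot: [3.142, -0.003, -3.142]
wrist_force: [0.4, 0.8, 25.4]
width: 0.0801
finger_force: 16.1
time: 22.2
tool_pos: [0.6803, 0.0666, 0.0313]
ee_rot: [3.141, 0.002, 3.141]
wrist_force: [-0.0, 0.6, -0.2]
width: 0.0798
finger_force: 0.0
time: 22.7
tool_pos: [0.6796, 0.0666, 0.0301]
ee_rot: [3.141, 0.0, 3.141]
wrist_force: [-0.0, 0.7, 0.4]
width: 0.0517
finger_force: 30.0
time: 22.9
tool_pos: [0.6796, 0.0665, 0.0301]
ee_rot: [3.141, 0.0, 3.141]
wrist_force: [0.6, 0.9, 1.3]
width: 0.0514
finger_force: 30.0
```

```bash
python3 -m handwheel '[[[0,0,0],[0,0,0.3],0.8],[[0,0,0],[0,0,0.7],0.8],[[0,0,0],[0,0,0.8],0.8],[[0,0,0],[0,0,0.8],0.8],[[0,0,0],[0,0,0.6],0.8]]'; python3 -m handwheel '[[[0,0,0],[-0.3,0.4,0],0.8],[[0,0,0],[-0.45,0.6,0],0.8],[[0,0,0],[-0.45,0.6,0],0.8],[[0,0,0],[-0.45,0.6,0],0.8],[[0,0,0],[-0.45,0.6,0],0.8]]'; python3 -m handwheel '[[[0,0,0],[-0.45,0.6,0],0.8],[[0,0,0],[-0.45,0.6,0],0.8],[[0,0,0],[-0.4,0.5,0],0.8],[[0,0,0],[-0.17,0.19,0],0.8],[[0,0,0],[0,0,0],0.8]]';python3 -m handwheel '[[[0,0,0],[0,0,0],0.8],[[0,0,0],[0,0,0],0.8],[[0,0,0],[0,0,0],0.8]]'
python3 - <<'E'
from h import *
T=wrist_T();p,d=snap('wrist');save('w7.png',p);np.save('w7T.npy',T)
t=robot.get_obs()['tool_pos'];print(t,pix_w(T,[.5022,.3010,.144]))
for x in (-.002,0,.002): print(x,circ(T,(t[0]+x,t[1]),.026,t[2]-.0131),circ(T,(t[0]+x,t[1]),.013,t[2]-.0131))
c=p[240:390,220:420];cv2.imwrite('pics/w7c.png',cv2.resize(c[...,::-1],(800,600),interpolation=cv2.INTER_CUBIC))
E
```

```text
time: 23.4
tool_pos: [0.6801, 0.0662, 0.1942]
ee_rot: [-3.141, 0.004, 3.141]
wrist_force: [-0.5, 0.1, -1.0]
width: 0.0518
finger_force: 30.0
time: 23.9
tool_pos: [0.5736, 0.2072, 0.1908]
ee_rot: [-3.142, 0.001, 3.14]
wrist_force: [0.9, 0.7, -0.8]
width: 0.0518
finger_force: 30.0
time: 24.4
tool_pos: [0.5003, 0.3018, 0.1907]
ee_rot: [-3.142, 0.001, -3.14]
wrist_force: [-0.2, -0.8, -2.0]
width: 0.0515
finger_force: 30.0
time: 24.7
tool_pos: [0.502, 0.2997, 0.1898]
ee_rot: [-3.141, 0.0, 3.139]
wrist_force: [-0.8, -0.1, -1.1]
width: 0.0517
finger_force: 30.0
[0.5019123  0.29987029 0.18983458] [324.54138635 277.74075362]
-0.002 [269.6 245.2 375.4 342.4] [296.  271.4 349.1 320.1]
0 [269.8 249.3 375.2 345.7] [296.1 275.4 349.  323.6]
0.002 [270.  253.4 375.  348.9] [296.2 279.3 348.9 327.1]
```

View pics/w7c.png

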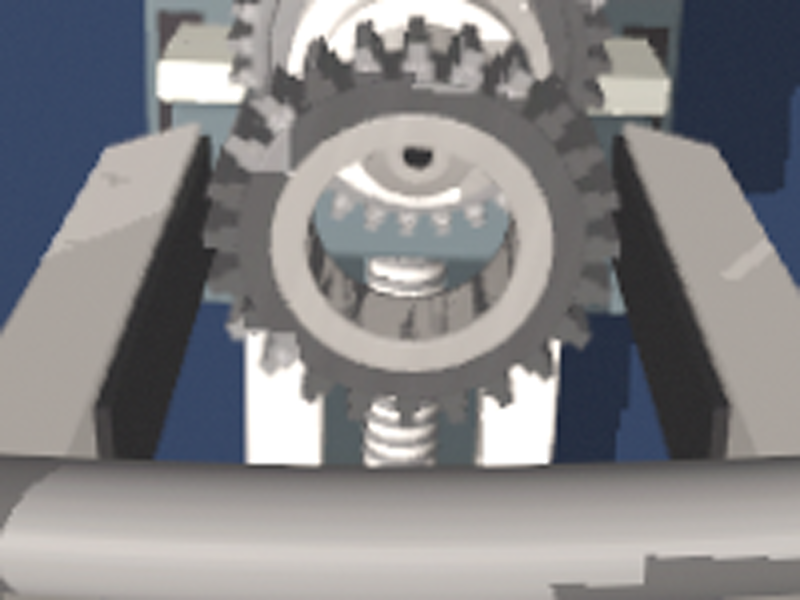

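```bash
python3 -m handwheel '[[[0,0,0],[-0.005,0.028,-0.1],0.8],[[0,0,0],[0,0,-0.2],0.8],[[0,0,0],[0,0,-0.2],0.8],[[0,0,0],[0,0,-0.06],0.8],[[0,0,0],[0,0,0],0.8]]';python3 -m handwheel '[[[0,0,0],[0,0,-0.05],0.8],[[0,0,0],[0,0,-0.05],0.8],[[0,0,0],[0,0,0],0.8]]';python3 -m handwheel '[[[0,0,0],[0,0,-0.04],0.8],[[0,0,0],[0,0,-0.04],0.8],[[0,0,0],[0,0,0],0.8]]'
```

```text
time: 25.25
tool_pos: [0.5002, 0.302, 0.1604]
ee_rot: [-3.14, -0.002, 3.141]
wrist_force: [-0.4, -0.3, -1.3]
width: 0.0516
finger_force: 30.0
time: 25.55
tool_pos: [0.5008, 0.3023, 0.1568]
ee_rot: [3.142, -0.0, 3.141]
wrist_force: [0.1, 0.0, -2.2]
width: 0.0514
finger_force: 30.0
time: 25.85
tool_pos: [0.5013, 0.3018, 0.153]
ee_rot: [-3.141, 0.001, 3.14]
wrist_force: [0.2, -1.7, -0.2]
width: 0.0512
finger_force: 30.0
```

```bash
python3 -m handwheel '[[[0,0,0],[0.004,-0.012,0],0.8],[[0,0,0],[0,0,-0.05],0.8],[[0,0,0],[0,0,0],0.8]]';python3 -m handwheel '[[[0,0,0],[0,0,-0.04],0.8],[[0,0,0],[0,0,-0.02],0.8],[[0,0,0],[0,0,0],0.8]]';python3 -m handwheel '[[[0,0,0],[0,0,-0.015],0.8],[[0,0,0],[0,0,0],0.8]]'
```

```text
time: 26.15
tool_pos: [0.5011, 0.3015, 0.1501]
ee_rot: [-3.141, -0.0, 3.141]
wrist_force: [1.1, -1.2, -1.5]
width: 0.0517
finger_force: 30.0
time: 26.45
tool_pos: [0.5011, 0.3015, 0.1472]
ee_rot: [-3.141, -0.0, 3.141]
wrist_force: [1.4, -1.7, -0.5]
width: 0.0517
finger_force: 30.0
time: 26.65
tool_pos: [0.5011, 0.3015, 0.1467]
ee_rot: [-3.141, 0.0, 3.141]
wrist_force: [1.5, -2.8, -0.3]
width: 0.0518
finger_force: 30.0
```

```bash
python3 -m handwheel '[[[0,0,0],[0.01,-0.01,0],0.8],[[0,0,0],[0,0,-0.01],0.8],[[0,0,0],[0,0,0],0.8]]';python3 -m handwheel '[[[0,0,0],[0,0,-0.01],0.8],[[0,0,0],[0,0,0],0.8]]';python3 -m handwheel '[[[0,0,0],[0,0,-0.01],0.8],[[0,0,0],[0,0,0],0.8]]'
```

```text
time: 26.95
tool_pos: [0.5013, 0.3015, 0.1461]
ee_rot: [3.141, -0.0, 3.141]
wrist_force: [0.5, -1.0, -1.6]
width: 0.0513
finger_force: 30.0
time: 27.15
tool_pos: [0.5014, 0.3015, 0.146]
ee_rot: [3.141, -0.0, 3.141]
wrist_force: [0.1, -0.2, 1.4]
width: 0.0515
finger_force: 30.0
time: 27.35
tool_pos: [0.5014, 0.3015, 0.1459]
ee_rot: [3.141, 0.0, 3.141]
wrist_force: [-2.1, -1.1, 4.1]
width: 0.0515
finger_force: 30.0
```

```bash
python3 -m handwheel '[[[0,0,0],[0,0,0],0.5],[[0,0,0],[0,0,0],0.2],[[0,0,0],[0,0,0],0],[[0,0,0],[0,0,0],0],[[0,0,0],[0,0,0.2],0]]'; python3 -m handwheel '[[[0,0,0],[0,0,0.4],0],[[0,0,0],[0,0,0.4],0],[[0,0,0],[0,0,0.4],0],[[0,0,0],[0.06,-0.5,0],0],[[0,0,0],[0.06,-0.6,0],0]]'; python3 -m handwheel '[[[0,0,0],[0.07,-0.6,0],0],[[0,0,0],[0.07,-0.6,-0.2],0],[[0,0,0],[0.07,-0.6,-0.4],0],[[0,0,0],[0.07,-0.6,-0.5],0],[[0,0,0],[0.07,-0.6,-0.5],0]]';python3 -m handwheel '[[[0,0,0],[0.06,-0.49,-0.3],0],[[0,0,0],[0,0,-0.2],0],[[0,0,0],[0,0,0],0],[[0,0,0],[0,0,0],0],[[0,0,0],[0,0,0],0]]'
python3 - <<'E'
from h import *
T=wrist_T();p,d=snap('wrist');save('w8.png',p);np.save('w8T.npy',T)
t=robot.get_obs()['tool_pos'];print(t,robot.boxes_of('bearing','wrist')[:2])
for x in (.546,.550,.554):print(x,circ(T,(x,.072),.0235,.016),circ(T,(x,.072),.0235,.003),circ(T,(x,.072),.01,.016))
q,d=snap('side')
c=cv2.resize(p[200:350,240:410],None,fx=3,fy=3);e=cv2.resize(q[380:480,320:440],(280,233))
cv2.imwrite('pics/m8.png',np.hstack([c,cv2.copyMakeBorder(e,0,450-233,0,0,0)])[...,::-1])
E
```

```text
time: 27.85
tool_pos: [0.5006, 0.3007, 0.1532]
ee_rot: [-3.14, -0.004, 3.141]
wrist_force: [-0.5, -0.2, -0.1]
width: 0.0806
finger_force: 0.0
time: 28.35
tool_pos: [0.5081, 0.2467, 0.217]
ee_rot: [3.14, 0.003, -3.14]
wrist_force: [0.8, -0.4, 0.1]
width: 0.0941
finger_force: 0.0
time: 28.85
tool_pos: [0.5257, 0.095, 0.1356]
ee_rot: [3.141, 0.002, 3.141]
wrist_force: [-0.4, 0.4, -0.1]
width: 0.0944
finger_force: 0.0
time: 29.35
tool_pos: [0.5288, 0.0728, 0.1117]
ee_rot: [3.141, 0.003, -3.141]
wrist_force: [-0.2, 0.0, -0.2]
width: 0.0937
finger_force: 0.0
[0.52879051 0.07275163 0.11158521] [{'bbox': [289.1, 244.2, 355.6, 311.9], 'p': 0.79}]
0.546 [288.4 243.9 353.9 305.5] [289.9 239.3 352.5 298.5] [307.2 262.4 335.1 288.6]
0.55 [288.5 249.5 353.8 310.4] [290.  244.6 352.4 303.2] [307.2 267.7 335.  293.6]
0.554 [288.7 254.9 353.6 315.2] [290.2 249.8 352.3 307.8] [307.3 273.  335.  298.7]
```

View pics/m8.png

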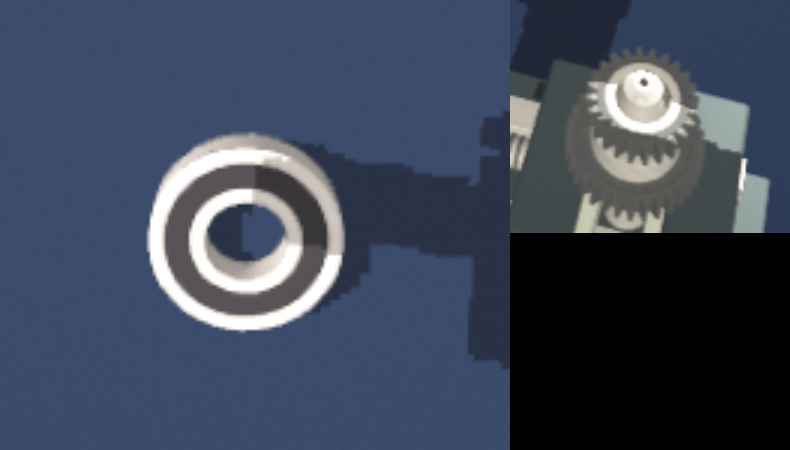

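The small gear sits on the stack (right, side view). The bearing is at wrist pixel (322,277).

```bash
python3 -m handwheel '[[[0,0,0],[0.414,0,0],0.15],[[0,0,0],[0,0,-0.5],0.15],[[0,0,0],[0,0,-0.5],0.15],[[0,0,0],[0,0,-0.3],0.15],[[0,0,0],[0,0,-0.15],0.15]]'; python3 -m handwheel '[[[0,0,0],[0,0,-0.08],0.15],[[0,0,0],[0,0,-0.06],0.15],[[0,0,0],[0,0,0],0.15],[[0,0,0],[0,0,0],0.15]]'; python3 -m handwheel '[[[0,0,0],[0,0,0],0.8],[[0,0,0],[0,0,0],0.8],[[0,0,0],[0,0,0],0.8],[[0,0,0],[0,0,0],0.8],[[0,0,0],[0,0,0],0.8]]';python3 -m handwheel '[[[0,0,0],[0,0,0],0.8],[[0,0,0],[0,0,0],0.8]]'
```

```text
time: 30.0
tool_pos: [0.5478, 0.072, 0.0361]
ee_rot: [3.142, -0.003, 3.141]
wrist_force: [-0.3, 0.2, -0.2]
width: 0.0801
finger_force: 0.0
time: 30.4
tool_pos: [0.5494, 0.0717, 0.0316]
ee_rot: [3.141, 0.002, 3.141]
wrist_force: [0.2, 0.1, -0.6]
width: 0.0801
finger_force: 0.0
time: 30.9
tool_pos: [0.5488, 0.0717, 0.0308]
ee_rot: [3.141, 0.0, 3.141]
wrist_force: [-0.1, -0.1, 0.8]
width: 0.0465
finger_force: 30.0
time: 31.1
tool_pos: [0.5488, 0.0717, 0.0308]
ee_rot: [3.141, 0.0, 3.141]
wrist_force: [-0.5, -0.1, 0.3]
width: 0.0462
finger_force: 30.0
```

```bash
python3 -m handwheel '[[[0,0,0],[0,0,0.3],0.8],[[0,0,0],[0,0,0.7],0.8],[[0,0,0],[0,0,0.8],0.8],[[0,0,0],[0,0,0.8],0.8],[[0,0,0],[0,0,0.6],0.8]]'; python3 -m handwheel '[[[0,0,0],[-0.1,0.4,0],0.8],[[0,0,0],[-0.12,0.6,0],0.8],[[0,0,0],[-0.12,0.6,0],0.8],[[0,0,0],[-0.12,0.6,0],0.8],[[0,0,0],[-0.12,0.6,0],0.8]]'; python3 -m handwheel '[[[0,0,0],[-0.12,0.6,0],0.8],[[0,0,0],[-0.12,0.6,0],0.8],[[0,0,0],[-0.1,0.4,0],0.8],[[0,0,0],[-0.03,0.2,0],0.8],[[0,0,0],[0,0,0],0.8]]';python3 -m handwheel '[[[0,0,0],[0,0,0],0.8],[[0,0,0],[0,0,0],0.8],[[0,0,0],[0,0,0],0.8]]'
python3 - <<'E'
from h import *
T=wrist_T();p,d=snap('wrist');save('w9.png',p);np.save('w9T.npy',T)
t=robot.get_obs()['tool_pos'];print(t,pix_w(T,[.5022,.3010,.144]))
for x in (-.002,0,.002): print(x,circ(T,(t[0]+x,t[1]),.0235,t[2]-.0148),circ(T,(t[0]+x,t[1]),.01,t[2]-.0148))
c=p[240:390,220:420];cv2.imwrite('pics/w9c.png',cv2.resize(c[...,::-1],(800,600),interpolation=cv2.INTER_CUBIC))
E
```

```text
time: 31.6
tool_pos: [0.5493, 0.0717, 0.1948]
ee_rot: [3.141, 0.004, 3.141]
wrist_force: [0.1, -0.1, -0.2]
width: 0.0463
finger_force: 30.0
time: 32.1
tool_pos: [0.5194, 0.2127, 0.1918]
ee_rot: [3.141, 0.001, 3.141]
wrist_force: [0.3, 0.1, -0.3]
width: 0.0463
finger_force: 30.0
time: 32.6
tool_pos: [0.501, 0.3026, 0.1912]
ee_rot: [3.141, 0.001, -3.141]
wrist_force: [0.9, 0.5, -0.9]
width: 0.0461
finger_force: 30.0
time: 32.9
tool_pos: [0.5016, 0.3007, 0.1908]
ee_rot: [-3.141, 0.0, 3.139]
wrist_force: [0.3, -0.2, -0.9]
width: 0.0464
finger_force: 30.0
[0.50157961 0.30080215 0.19076063] [322.81810494 277.83076682]
-0.002 [275.  249.5 369.9 336.7] [302.2 276.2 342.7 313.4]
0 [275.2 253.5 369.7 340. ] [302.3 280.1 342.6 317. ]
0.002 [275.4 257.5 369.5 343.3] [302.3 283.9 342.5 320.5]
```

View pics/w9c.png

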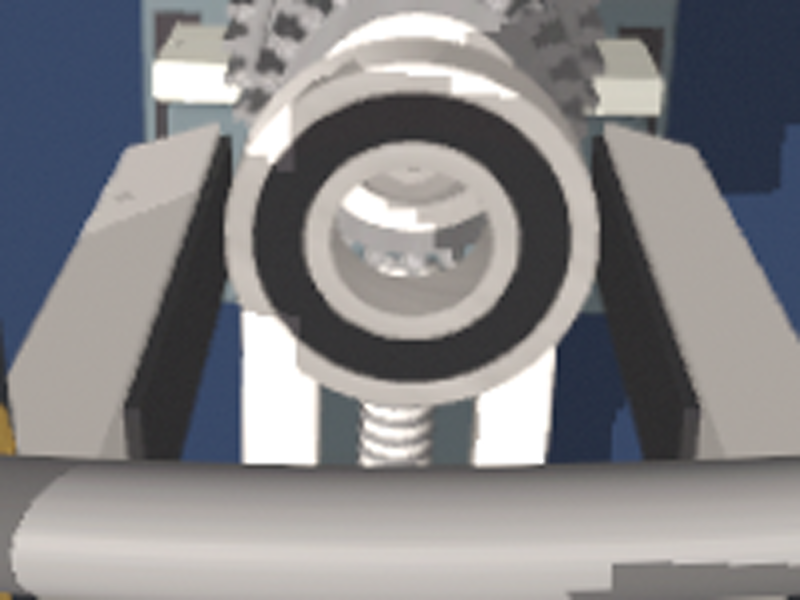

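The bearing is held flat, its bore centred at about (322.5,300) in line with the shaft.

```bash
python3 -m handwheel '[[[0,0,0],[0,0.004,-0.1],0.8],[[0,0,0],[0,0,-0.15],0.8],[[0,0,0],[0,0,-0.12],0.8],[[0,0,0],[0,0,0],0.8],[[0,0,0],[0,0,0],0.8]]';python3 -m handwheel '[[[0,0,0],[0,0,-0.03],0.8],[[0,0,0],[0,0,-0.03],0.8],[[0,0,0],[0,0,0],0.8]]';python3 -m handwheel '[[[0,0,0],[0,0,-0.03],0.8],[[0,0,0],[0,0,0],0.8]]'
```

```text
time: 33.45
tool_pos: [0.501, 0.3018, 0.1716]
ee_rot: [-3.141, -0.001, 3.141]
wrist_force: [-0.9, 0.1, -0.9]
width: 0.0465
finger_force: 30.0
time: 33.75
tool_pos: [0.5012, 0.3019, 0.1691]
ee_rot: [3.142, -0.0, 3.141]
wrist_force: [-0.5, -0.1, -1.5]
width: 0.0468
finger_force: 30.0
time: 33.95
tool_pos: [0.5012, 0.3019, 0.1676]
ee_rot: [-3.142, -0.0, 3.141]
wrist_force: [-0.7, -0.2, -0.4]
width: 0.0461
finger_force: 30.0
```

```bash
python3 -m handwheel '[[[0,0,0],[0.008,-0.014,0],0.8],[[0,0,0],[0,0,-0.03],0.8],[[0,0,0],[0,0,0],0.8]]';python3 -m handwheel '[[[0,0,0],[0,0,-0.03],0.8],[[0,0,0],[0,0,0],0.8]]';python3 -m handwheel '[[[0,0,0],[0,0,-0.03],0.8],[[0,0,0],[0,0,0],0.8]]'
```

```text
time: 34.25
tool_pos: [0.5016, 0.3011, 0.166]
ee_rot: [-3.142, -0.0, 3.141]
wrist_force: [1.0, 0.4, -1.0]
width: 0.0464
finger_force: 30.0
time: 34.45
tool_pos: [0.5015, 0.3012, 0.1644]
ee_rot: [-3.141, -0.0, 3.141]
wrist_force: [0.3, 0.4, -0.1]
width: 0.0465
finger_force: 30.0
time: 34.65
tool_pos: [0.5015, 0.3012, 0.1629]
ee_rot: [-3.142, -0.0, 3.141]
wrist_force: [-0.3, 0.4, 0.2]
width: 0.0463
finger_force: 30.0
```

```bash
python3 -m handwheel '[[[0,0,0],[0,0,-0.024],0.8],[[0,0,0],[0,0,0],0.8]]';python3 -m handwheel '[[[0,0,0],[0,0,-0.014],0.8],[[0,0,0],[0,0,0],0.8]]';python3 -m handwheel '[[[0,0,0],[0,0,-0.01],0.8],[[0,0,0],[0,0,0],0.8]]'
```

```text
time: 34.85
tool_pos: [0.5016, 0.3012, 0.1618]
ee_rot: [-3.142, -0.0, 3.141]
wrist_force: [-0.7, -0.5, -1.3]
width: 0.0464
finger_force: 30.0
time: 35.05
tool_pos: [0.5016, 0.3012, 0.1612]
ee_rot: [3.142, -0.0, 3.141]
wrist_force: [0.2, -0.4, -0.6]
width: 0.0464
finger_force: 30.0
time: 35.25
tool_pos: [0.5017, 0.3012, 0.1608]
ee_rot: [3.141, 0.0, 3.141]
wrist_force: [-0.3, 0.7, -0.5]
width: 0.0465
finger_force: 30.0
```

```bash
python3 -m handwheel '[[[0,0,0],[0,0,-0.01],0.8],[[0,0,0],[0,0,0],0.8]]';python3 -m handwheel '[[[0,0,0],[0,0,-0.006],0.8],[[0,0,0],[0,0,0],0.8]]'
```

```text
time: 35.45
tool_pos: [0.5017, 0.3012, 0.1608]
ee_rot: [3.141, 0.0, 3.141]
wrist_force: [-2.0, -0.4, 1.3]
width: 0.0464
finger_force: 30.0
time: 35.65
tool_pos: [0.5017, 0.3012, 0.1607]
ee_rot: [3.141, 0.001, 3.141]
wrist_force: [-2.2, -0.5, 4.3]
width: 0.0462
finger_force: 30.0
```

Seated at the expected height (0.1608) with contact force. Release, retreat and check.

```bash
python3 -m handwheel '[[[0,0,0],[0,0,0],0.5],[[0,0,0],[0,0,0],0.2],[[0,0,0],[0,0,0],0],[[0,0,0],[0,0,0],0],[[0,0,0],[0,0,0.2],0]]'; python3 -m handwheel '[[[0,0,0],[0,0,0.5],0],[[0,0,0],[0,0,0.6],0],[[0,0,0],[0,-0.6,0.3],0],[[0,0,0],[0,-0.8,0],0],[[0,0,0],[0,-0.8,0],0]]'; python3 -m handwheel '[[[0,0,0],[0,-0.8,0],0],[[0,0,0],[0,-0.8,0],0],[[0,0,0],[0,-0.5,0],0],[[0,0,0],[0,0,0],0],[[0,0,0],[0,0,0],0]]'
python3 - <<'E'
from h import *
q,d=snap('side');W=cloud('side',d);r,_=snap('top')
s=W.reshape(-1,3);k=(np.hypot(s[:,0]-.502,s[:,1]-.301)<.04)&(s[:,2]>.08);s=s[k]
rr=np.hypot(s[:,0]-.502,s[:,1]-.301)
for lo,hi in [(.0115,.02),(.0235,.026),(.026,.034)]:
    z=s[(rr>lo)&(rr<hi)][:,2];print(lo,np.percentile(z,[5,50,90,98]).round(4))
e=cv2.resize(q[380:480,310:450],(560,400));f=cv2.resize(r[180:340,180:400],(550,400))
cv2.imwrite('pics/m10.png',cv2.resize(np.hstack([e,f[:,:240]]),(800,400))[...,::-1])
print([(n,b[0]['bbox']) for n in('grease_tin','deep_socket') if (b:=robot.boxes_of(n,'top'))])
E
```

```text
time: 36.15
tool_pos: [0.5007, 0.3007, 0.1681]
ee_rot: [-3.14, -0.004, 3.141]
wrist_force: [0.1, -0.8, -0.7]
width: 0.076
finger_force: 0.0
time: 36.65
tool_pos: [0.502, 0.1906, 0.2418]
ee_rot: [3.141, 0.003, -3.141]
wrist_force: [0.3, 0.1, -0.3]
width: 0.0936
finger_force: 0.0
time: 37.15
tool_pos: [0.5018, 0.0862, 0.2406]
ee_rot: [3.141, 0.001, 3.14]
wrist_force: [0.1, 0.8, 1.1]
width: 0.0941
finger_force: 0.0
0.0115 [0.1431 0.1449 0.1461 0.1468]
0.0235 [0.0924 0.1314 0.1443 0.1461]
0.026 [0.0836 0.0938 0.125  0.1322]
[('grease_tin', [336.1, 303.4, 369.1, 335.5]), ('deep_socket', [347.9, 250.1, 360.8, 270.7])]
```

View pics/m10.png

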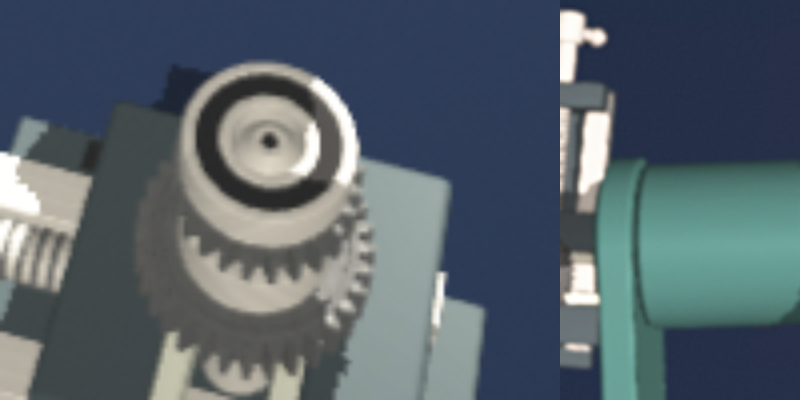

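The bearing sits on top, its top face at 0.145–0.146 (expected 0.146) and level. The stack is complete, and the tin and socket have not moved.

```bash
python3 -c "
from bench import robot
print(robot.close_job())"
```

```text
the job is handed in; nothing more can be done
None
```

The shaft is built up in order: large gear (boss up), sleeve, small gear, bearing. Each was lowered under grip until it seated at its expected height; the tin and socket are untouched, the arm is clear, and the job was handed in at about 37 s.

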